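# Lay out the control run on the analyser's run board

## Task

Lay out the control run on the white board, whose red edge is its front: set the blue block on the printed rectangle between the yellow-lidded pot and the black mixer, squarely but either way round, and stack the white tube rack on it, yellow end over yellow end, with the lugs fully down in the notches. Stand the red-capped bottle in the printed ring behind the black mixer, and the green-lidded jar in the printed ring in front of the yellow-lidded pot. Keep all four upright, set them down gently without dropping them, and leave the blue-capped bottle and the white-lidded jar where they are.

Things in the scene. Friction and masses are not known exactly. Their poses are not given: they have to be found in the camera images.
- board: Fixed white board, 210 (x) by 300 mm (y), top at z = 6 mm, turned a little each time. Origin: centre of its underside; x to its back (away from the robot), y to its left; a red stripe along its front edge (-x). Grey outlines printed on it: a rectangle 60 (x) by 72 (y) at its centre; four rings of diameter 62 centred at x = +75 (behind) or -75 (in front), y = +110 or -110.
- pot: Fixed waste pot on the board: white cylinder, yellow lid, diameter 46 mm, 45 mm high, at x = 0, y = +110 or -110 on the board (the mixer is at the other side; they swap). Origin: centre of its underside, on the board's top; axes parallel to the board's: the ring in front of it is centred at x = -75, the one behind it at x = +75.
- mixer: Fixed black round vial mixer on the board, diameter 48 mm, 30 mm high, a small rubber cup on top to 35; at the other side of the board from the pot. Origin: centre of its underside, on the board's top; axes parallel to the board's: the ring behind it is centred at x = +75, the one in front at x = -75.
- base: Loose blue keyed metal block, 48 (x) by 60 (y) by 34 mm high, about 0.25 kg, four dark wells on top. In the middle of its +y and -y ends a notch open upward and outward, 12 long (y), 10 deep: 27 wide (x) at +y, 19 wide at -y. The top of the +y end is yellow. Origin: centre of its underside, z up; its yaw starts within 0.6 rad of 0.
- rack: Loose white rack, 48 (x) by 60 mm (y), 0.15 kg, six fixed purple-capped tubes to z = 54; body z 8 to 34 on two lugs, 8 deep, 9 long, at y = +24 (24 wide) and -24 (16 wide), tapered below. Yellow stripe on top at +y. Origin: centre of the lug bottoms, z up; yaw starts within 0.6 of 0. Seated (axes as the block's, 1.5 play a side) its origin is 26 above the block's; half-turned it cannot seat.
- bottle: Upright white plastic bottle, 75 mm high: round body of diameter 38 up to 50, narrow neck, red screw cap of diameter 28 from 56 to 75. Origin at the centre of its underside, z up. About 0.08 kg. To be moved.
- jar: Upright squat amber glass jar, 52 mm high: body of diameter 50 up to 38, green lid of diameter 52 from 38 to 52. Origin at the centre of its underside, z up. About 0.12 kg. To be moved.
- spare_bottle: Upright white plastic bottle, 75 mm high: round body of diameter 38 up to 50, narrow neck, blue screw cap of diameter 28 from 56 to 75. Origin at the centre of its underside, z up. A loose look-alike, to be left where it is.
- spare_jar: Upright squat amber glass jar, 52 mm high: body of diameter 50 up to 38, white lid of diameter 52 from 38 to 52. Origin at the centre of its underside, z up. A loose look-alike, to be left where it is.
There are look-alikes about, which are no part of the job. Leave any pink look-alike of the bottle alone.

How it is judged:
By the outcome, as a careful person would: the job done as asked, in the order asked, and still so for the second after the job is handed in, with the robot touching nothing.
It also fails if it takes over 120 s, if anything falls off the work surface, if the arm or the gripper's body presses on something with over 40 N, if the wrist force passes 120 N, or if a joint passes its speed limit or range.

## Robot

A 6-joint arm with a two-finger parallel gripper is mounted at the origin on the work surface. World frame = base frame: x ahead of the robot, y to its left, z up, the work surface at z = 0. Lengths are in m, angles in rad, forces in N, time in s.
With the tool pointing down it reaches from about 0.35 to 0.775 m from the base axis. Payload 5.5 kg.
Tool frame: the origin (TCP) lies between the finger pads; the fingertips stand 8 mm ahead of it and the grasp point (between the pads) lies 11 mm behind it; z points along the fingers, y is the line along which they close (so a half turn about z gives the same grasp; the last joint's range is limited). The gripper opens to 85 mm and grips with 20 to 120 N. Pads are 22 mm wide; open, the fingers measure 114 mm over their backs; the gripper's body (76 mm by 85 mm) begins 54 mm behind the grasp point. The pads swing forward as they close: fully open they stand 13 mm farther back than shut.
Start: joints at [-1.258, 0.313, 0.046, 1.304, 0, 1.431], TCP at [0.252, -0.517, 0.239] pointing down, gripper open.
Joint ranges: [-2.76, 2.76], [-0.86, 1.69], [-1.03, 1.26], [-2.2, 2.34], [-1.47, 1.5], [-3.14, 3.14]. Speed limits (rad/s): [2.57, 2.57, 3.14, 3.14, 3.14, 3.14].

## Interface

Orientations are given as a unit quaternion [w, x, y, z].
In Python, from workcell import status, vision, job gives the robot as it stands. The module is installed in compiled form; this text tells all that it offers.
- The arm moves only by the tool apply_moves, never from a script. Its argument "moves" is one flat list of numbers, 6 for each row, row after row: the shift along the world's x, y, z in units of 25 mm (1.0 is 25 mm), then the turn, a rotation vector about the world's x, y, z in rad. In form: [x, y, z, rx, ry, rz, x, y, z, rx, ry, rz, ...]. A call has 1 to 20 rows; each row is the pose to reach, as a shift and turn from the pose commanded when the call began; what a row does not reach only later rows make up. A row lasts 1/12 s, in which the tool goes at most 41.7 mm and 7.16 degrees, less where a joint would pass 70% of its speed; a pose out of reach is approached as far as the arm can. A call with a gripper value outside its range is refused whole. "claw" is the opening in per cent of the stroke, from 0 (shut) to 100 (fully open), set as the call begins (left out, the last holds). The fingers move at their own pace and stop on an object; "newtons" is the grip in N (left out, the last holds). Time passes only in rows, so rows that repeat a pose let the fingers close. It gives the time, the measured TCP pose, the force, the opening and the grip force at its end, in the units of the state.
- status.get_state(): the state, without advancing time (a new reading comes with each control period).
- vision.read_camera(name): name is "side" or "top" or "wrist"; returns a dict with "image" (384x512x3 uint8, blue, green, red), "camera_matrix" (3x3 intrinsics, pixels), "camera_from_world" (4x4, takes a point from world to camera coordinates). Camera axes: x right, y down, z forward; pixel columns grow to the right and rows downward; lengths in m; the calibration is good to about 2 mm. The wrist camera is an equidistant fisheye: a pixel r from the principal point sees the ray r / f radians off the axis. A picture is of the moment at which its call begins. There is no depth.
- job.hand_in(): hands the job in; it is judged then, once.
The state is a dict: "clock": time; "joint_pos": joint angles; "qvel": joint speeds; "tau": joint torques, N m; "tcp_pos": TCP position; "orientation": TCP orientation; "wrist_force": force on the tool from outside, world axes, zero at the start; "ft_torque": the same for the moment, N m; "finger_gap": finger opening in m; "grip_force": force on a finger pad.
Only numpy, scipy, OpenCV 4.12 (cv2) and the standard library are available. Lean on these libraries where they do the work, as an engineer would, in place of code of your own. Each camera call takes 0.05 s, during which the arm holds its last target. There are 200 camera calls.

## Working session

There is one attempt and no reset: what is moved stays moved. The work goes in short steps, Python scripts to look and compute and a tool call to move; the robot and the scene stay as the last step left them, time stands still between calls to the robot, and variables do not carry over. Pictures are saved under pics/ and viewed, at most 14 in all, crops included, and the job is handed in when it is done.

Besides the shell and the picture viewer there is one more tool, called after "Request:" by a JSON object that holds its "api" and its "payload". apply_moves: Moves the arm, as the interface text tells. Its arguments: {"type":"object","properties":{"moves":{"type":"array","items":{"type":"number"}},"claw":{"type":"number"},"newtons":{"type":"number"}},"required":["moves"]}

```bash
mkdir -p pics; cat > h.py <<'E'
import numpy as np, cv2
from workcell import status, vision, job
def shot(n,f):
    d=vision.read_camera(n); cv2.imwrite(f'pics/{f}.png',d['image']); np.savez(f'pics/{f}.npz',K=d['camera_matrix'],T=d['camera_from_world']); return d
def ray(f,u,v,fish=False):
    z=np.load(f'pics/{f}.npz');K,T=z['K'],z['T']
    p=np.array([(u-K[0,2])/K[0,0],(v-K[1,2])/K[1,1]])
    if fish:
        r=np.hypot(*p); d=np.array([*(p/r*np.sin(r) if r>0 else p),np.cos(r)])
    else: d=np.array([*p,1])
    R,t=T[:3,:3],T[:3,3]
    return -R.T@t, R.T@d
def at(f,u,v,zz,fish=False):
    c,d=ray(f,u,v,fish); return c+d*(zz-c[2])/d[2]
def proj(f,P):
    z=np.load(f'pics/{f}.npz');q=z['T'][:3,:3]@np.array(P)+z['T'][:3,3]; q=z['K']@q; return q[:2]/q[2]
E
python3 - <<'E'
from h import *
for n in ('top','side'):
    d=shot(n,n+'0'); print(d['camera_matrix'],d['camera_from_world'])
    cv2.imwrite(f'pics/{n}0b.png',cv2.resize(d['image'],(800,600),interpolation=cv2.INTER_CUBIC))
print(status.get_state())
E
```

```text
[[383.44041221   0.         253.35508828]
 [  0.         383.44041221 190.30336874]
 [  0.           0.           1.        ]] [[-0.01091843 -0.99967071  0.02322213 -0.01423664]
 [-0.99582157  0.00876483 -0.09089876  0.49647089]
 [ 0.09066529 -0.02411757 -0.99558935  1.01013583]
 [ 0.          0.          0.          1.        ]]
[[451.96141374   0.         259.75147059]
 [  0.         451.96141374 185.04931386]
 [  0.           0.           1.        ]] [[-0.99342892 -0.1130757   0.01768793  0.48014001]
 [-0.07676723  0.54370631 -0.83575728  0.06177105]
 [ 0.0848868  -0.83162331 -0.54881408  1.14813841]
 [ 0.          0.          0.          1.        ]]
{'clock': 0.1, 'joint_pos': array([-1.25760089e+00,  3.13913843e-01,  4.50974868e-02,  1.30361718e+00,
        1.21953889e-05,  1.43117751e+00]), 'qvel': array([ 1.51874700e-04, -1.70263331e-03,  2.48365511e-03, -7.36390654e-04,
       -2.11997184e-05,  7.86353500e-05]), 'tau': array([ 1.61166361e-03, -4.81728637e+01,  2.99242616e+01,  1.28235959e-02,
       -5.63529818e-05, -7.95766312e-06]), 'tcp_pos': array([ 0.25140717, -0.51662945,  0.23850656]), 'orientation': array([-8.16051987e-04,  9.74478878e-01,  2.24477717e-01, -6.48814017e-05]), 'wrist_force': array([ 0.42535058,  0.88724965, -0.52714484]), 'ft_torque': array([ 0.0062542 ,  0.04515269, -0.00571846]), 'grip_force': 0.0, 'finger_gap': 0.08525706398076376}
```

View pics/top0b.png

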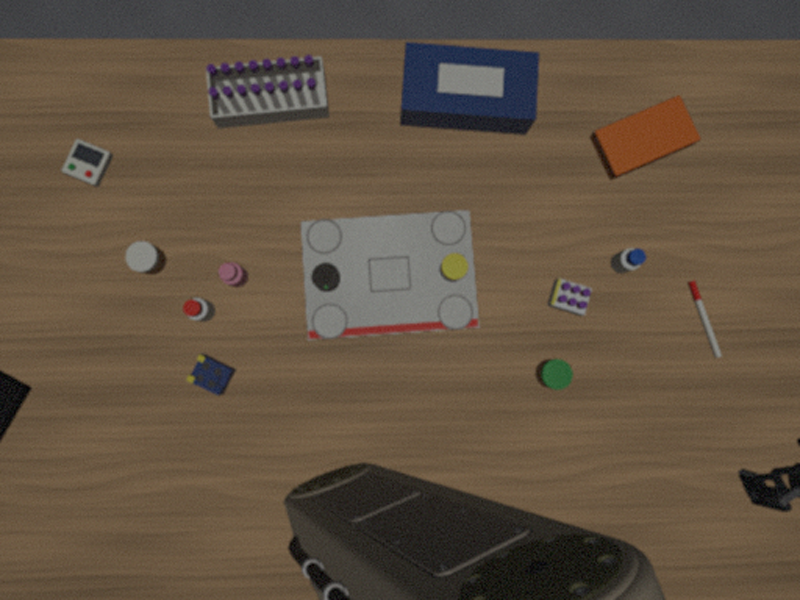

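View pics/side0b.png

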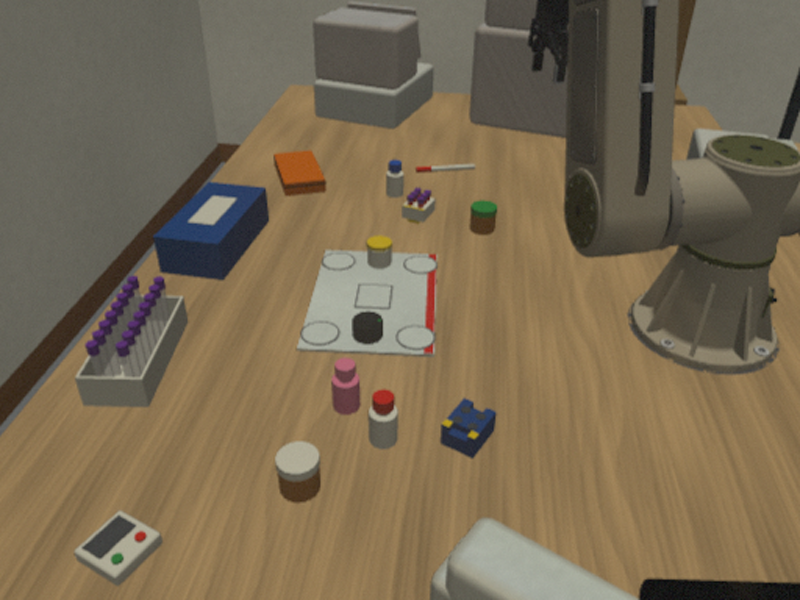

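The top view (up = +x, left = +y) shows the board at about (390,272) of 800x600. The mixer is on the left (+y) and the pot on the right. The red bottle is at (196,309), the block at (211,374) with its yellow end to the left, the rack at (571,297) with its yellow stripe to the left, and the green jar at (557,374). Next I enlarge these areas.

```bash
python3 - <<'E'
from h import *
im=cv2.imread('pics/top0.png')
def c(x,y,w,h,s): return cv2.resize(im[y:y+h,x:x+w],None,fx=s,fy=s,interpolation=cv2.INTER_CUBIC)
cv2.imwrite('pics/cb.png',c(187,130,130,95,6))
o=np.hstack([c(112,180,50,80,7),c(340,170,56,80,7)]);cv2.imwrite('pics/co.png',o)
# colour centroids
hsv=cv2.cvtColor(im,cv2.COLOR_BGR2HSV)
for nm,lo,hi,box in [('green',(45,80,30),(85,255,255),(335,220,380,260)),('red',(170,120,60),(180,255,255),(110,185,140,210)),('red2',(0,120,60),(6,255,255),(110,185,140,210)),('yellow',(20,110,80),(35,255,255),(270,155,310,185))]:
    m=cv2.inRange(hsv,lo,hi); k=np.zeros_like(m);k[box[1]:box[3],box[0]:box[2]]=1;m*=k
    ys,xs=np.nonzero(m);print(nm,len(xs),xs.mean() if len(xs) else 0,ys.mean() if len(xs) else 0)
E
```

```text
green 310 355.86451612903227 239.09032258064516
red 0 0 0
red2 96 122.26041666666667 196.71875
yellow 210 290.37142857142857 170.16666666666666
```

View pics/cb.png

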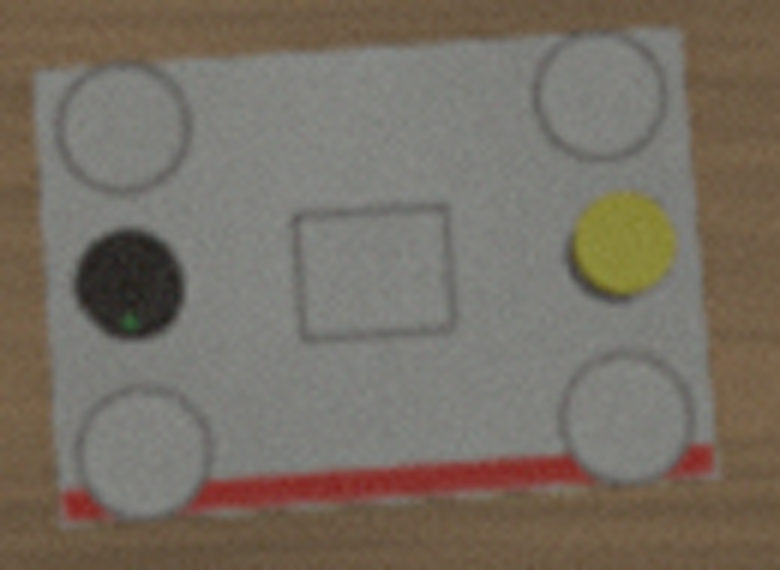

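View pics/co.png

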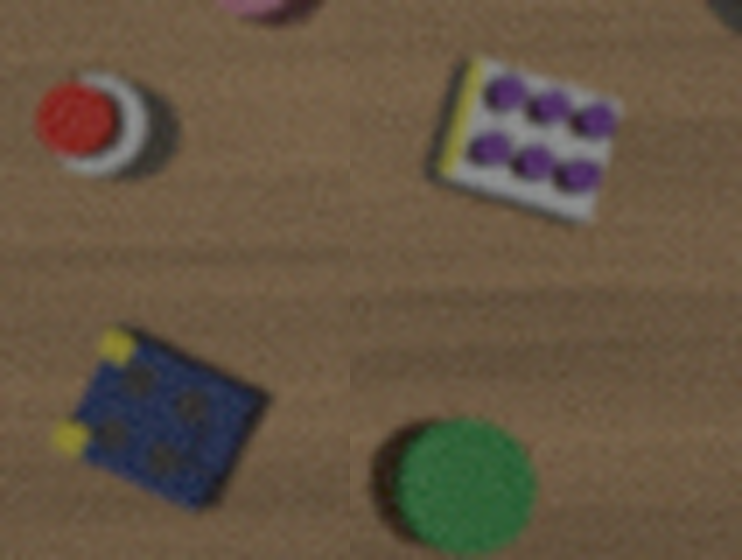

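The board crop shows the board corners, the four ring centres and the rectangle. The object crop shows the red cap at (78,118), the block's top corners near (118,327), (270,396), (205,503) and (58,447), and the rack's top corners near (472,57), (621,99), (590,221) and (443,175). The green lid is at (466,486).

```bash
cat > fit.py <<'E'
from h import *
from scipy.optimize import least_squares
def fit(f,model,px,x0):
    model=np.array(model,float);px=np.array(px,float)
    def r(p):
        c,s=np.cos(p[2]),np.sin(p[2]);R=np.array([[c,-s,0],[s,c,0],[0,0,1]])
        return np.concatenate([proj(f,R@m+[p[0],p[1],0])-q for m,q in zip(model,px)])
    s=least_squares(r,x0);return s.x,np.abs(s.fun).max()
def crop(P,x,y,s): return [(x+(a+.5)/s-.5,y+(b+.5)/s-.5) for a,b in P]
E
python3 - <<'E'
from fit import *
z=.006
bm=[(.105,.15,z),(.105,-.15,z),(-.105,-.15,z),(-.105,.15,z),(.075,.11,z),(.075,-.11,z),(-.075,.11,z),(-.075,-.11,z),(.03,.036,z),(.03,-.036,z),(-.03,-.036,z),(-.03,.036,z)]
bp=crop([(36,72),(683,30),(716,474),(62,521),(123,127),(600,96),(145,453),(627,418),(294,213),(446,205),(454,329),(303,340)],187,130,6)
b,e=fit('top0',bm,bp,[.5,0,0]);print('board',b,e)
def w(x,y):
    c,s=np.cos(b[2]),np.sin(b[2]);return [round(b[0]+c*x-s*y,4),round(b[1]+s*x+c*y,4)]
print('ring red (mixer +y, behind)',w(.075,.11),'ring green(pot -y, front)',w(-.075,-.11),'pot',w(0,-.11),'mixer',w(0,.11))
sq=lambda z:[(.024,.03,z),(.024,-.03,z),(-.024,-.03,z),(-.024,.03,z)]
print('block',fit('top0',sq(.034),crop([(118,327),(270,396),(205,503),(58,447)],112,180,7),[.4,.2,0]))
print('rack',fit('top0',sq(.034),crop([(472-350,57),(621-350,99),(590-350,221),(443-350,175)],340,170,7),[.4,-.2,0]))
print('redcap',at('top0',*crop([(78,118)],112,180,7)[0],.075)); print('red base circ',at('top0',*crop([(100,125)],112,180,7)[0],.05))
print('lid',at('top0',*crop([(116.5,486)],340,170,7)[0],.052),at('top0',355.86,239.09,.052))
print('yellow pot',at('top0',290.37,170.17,.051))
print('side redcap',proj('side0',[0,0,0]))
# side cam: red cap top (383,397)/800 ; green lid (483,207)
for u,v,zz in [(383,397,.075),(483,207.5,.052),(379,242,.051)]: print(at('side0',(u+.5)/1.5625-.5,(v+.5)/1.5625-.5,zz))
E
```

```text
board [ 0.54037566 -0.00814842  0.06019604] 0.6583931222523347
ring red (mixer +y, behind) [np.float64(0.6086), np.float64(0.1062)] ring green(pot -y, front) [np.float64(0.4721), np.float64(-0.1225)] pot [np.float64(0.547), np.float64(-0.1179)] mixer [np.float64(0.5338), np.float64(0.1017)]
block (array([ 0.36935991,  0.29258049, -0.4365959 ]), np.float64(1.0950413277701045))
rack (array([ 0.49542928, -0.31990141, -0.29197989]), np.float64(0.36319101652571817))
redcap [0.47888433 0.31331782 0.075     ]
red base circ [0.47815673 0.31304004 0.05      ]
lid [ 0.36399282 -0.28487768  0.052     ] [ 0.36377123 -0.2839412   0.052     ]
yellow pot [ 0.54621579 -0.11671754  0.051     ]
side redcap [448.75721672 209.36531207]
[0.47775228 0.31682677 0.075     ]
[ 0.36448438 -0.27680859  0.052     ]
[ 0.54598395 -0.11389316  0.051     ]
```

Request:
{"api": "apply_moves", "payload": {"moves": [10,16.7,0,0,0,0.3,10,16.7,0,0,0,0.3,10,16.7,0,0,0,0.3,10,16.7,0,0,0,0.3,10,16.7,0,0,0,0.3,10,16.7,0,0,0,0.3,10,16.7,0,0,0,0.3,10,16.7,0,0,0,0.3,10,16.7,0,0,0,0.3,10,16.7,0,0,0,0.3,10,16.7,0,0,0,0.3,10,16.7,0,0,0,0.3,10,16.7,0,0,0,0.3], "claw": 100, "newtons": 40}}

```text
clock: 1.18
tcp_pos: [0.5033, -0.0952, 0.2389]
orientation: [-0.001, 0.929, 0.37, 0.0]
wrist_force: [-0.3, -0.1, -0.6]
finger_gap: 0.0856
grip_force: 0.0
```

Request:
{"api": "apply_moves", "payload": {"moves": [-5.3,15.7,-1.6,0,0,0.381,-5.3,15.7,-1.6,0,0,0.381,-5.3,15.7,-1.6,0,0,0.381,-5.3,15.7,-1.6,0,0,0.381,-5.3,15.7,-1.6,0,0,0.381,-5.3,15.7,-1.6,0,0,0.381,-5.3,15.7,-1.6,0,0,0.381,-5.3,15.7,-1.6,0,0,0.381,-5.3,15.7,-1.6,0,0,0.381,-5.3,15.7,-1.6,0,0,0.381,-5.3,15.7,-1.6,0,0,0.381,-5.3,15.7,-1.6,0,0,0.381,-5.3,15.7,-1.6,0,0,0.381,-5.3,15.7,-1.6,0,0,0.381,-5.3,15.7,-1.6,0,0,0.381]}}

```text
clock: 2.43
tcp_pos: [0.3698, 0.2916, 0.1994]
orientation: [0.0, 0.844, 0.536, -0.0]
wrist_force: [-0.5, -0.3, -0.7]
finger_gap: 0.0854
grip_force: 0.0
```

```bash
python3 - <<'E'
from h import *
d=shot('wrist','w1'); print(d['camera_matrix'],d['camera_from_world']); s=status.get_state();print(s['clock'],s['tcp_pos'],s['orientation'])
cv2.imwrite('pics/w1b.png',cv2.resize(d['image'],(800,600),interpolation=cv2.INTER_CUBIC))
E
```

```text
[[297.31863964   0.         253.82694585]
 [  0.         297.31863964 194.27959503]
 [  0.           0.           1.        ]] [[ 9.05050123e-01 -4.25304611e-01  5.12315951e-04 -2.10902045e-01]
 [-4.02166200e-01 -8.55418333e-01  3.26376811e-01  3.70146347e-01]
 [-1.38371318e-01 -2.95593409e-01 -9.45239607e-01  4.78991570e-01]
 [ 0.00000000e+00  0.00000000e+00  0.00000000e+00  1.00000000e+00]]
2.4833 [0.36981354 0.29161746 0.19943355] [1.21707210e-04 8.44333495e-01 5.35818002e-01 5.78750141e-05]
```

View pics/w1b.png

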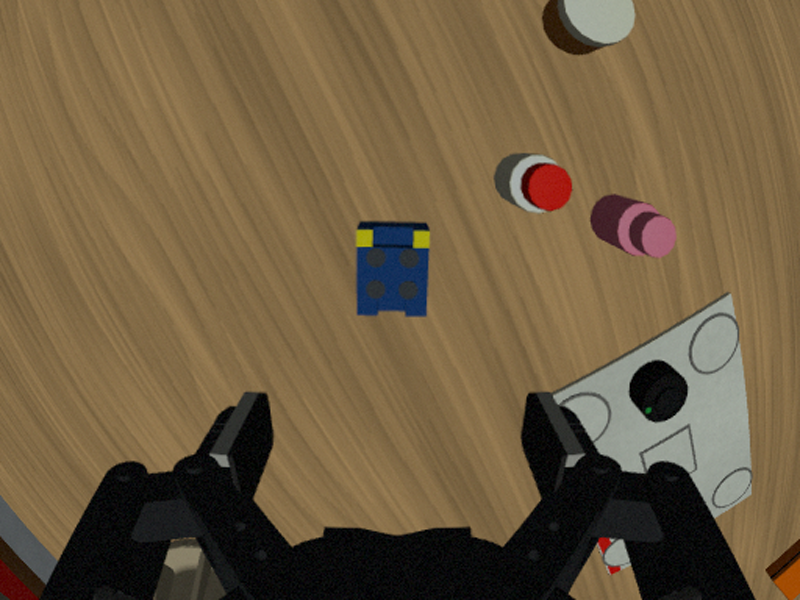

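The wrist view shows the block's top corners at (357,230), (430,230), (427,317) and (358,315), with the yellow end up. The red cap is at (548,187) and the pink bottle at (655,238). The mixer and board are visible too.

```bash
cat >> fit.py <<'E'
def fw(f,model,P800,x0):
    "rigid planar fit from wrist pixels in the 800x600 picture: intersect rays"
    W=np.array([at(f,(a+.5)/1.5625-.5,(b+.5)/1.5625-.5,m[2],True)[:2] for (a,b),m in zip(P800,model)])
    M=np.array(model)[:,:2];mc,wc=M.mean(0),W.mean(0)
    A=(M-mc)@[1,1j];B=(W-wc)@[1,1j];g=(np.conj(A)*B).sum()/(abs(A)**2).sum()
    yaw=np.angle(g);c,s=np.cos(yaw),np.sin(yaw)
    return wc-np.array([[c,-s],[s,c]])@mc,yaw,'scale',abs(g),'res mm',(1e3*abs(B-g/abs(g)*A)).max()
sq=lambda z:[(.024,.03,z),(.024,-.03,z),(-.024,-.03,z),(-.024,.03,z)]
def w8(f,a,b,z): return at(f,(a+.5)/1.5625-.5,(b+.5)/1.5625-.5,z,True)
E
python3 - <<'E'
from fit import *
print(fw('w1',sq(.034),[(430,230),(427,317),(358,315),(357,230)],0))
print('red',w8('w1',548,187,.075),'pink',w8('w1',656,236,.075),'white',w8('w1',597,17,.052),'mixer',w8('w1',658,389,.036))
E
```

```text
(array([0.36894544, 0.29539927]), np.float64(-0.45362352965223535), 'scale', np.float64(0.9912044062177701), 'res mm', np.float64(0.6825376025990265))
red [0.47602481 0.31518281 0.075     ] pink [0.53399762 0.25983165 0.075     ] white [0.55962575 0.39984172 0.052     ] mixer [0.52604359 0.11698608 0.036     ]
```

Request:
{"api": "apply_moves", "payload": {"moves": [0,0.07,-5,0,0,-0.01,0,0.07,-5,0,0,-0.01,0,0.07,-5,0,0,-0.01,0,0.07,-5,0,0,-0.01,0,0.07,-6,0,0,-0.01,0,0.07,-6.8,0,0,-0.01,0,0.07,-7.3,0,0,-0.01,0,0.07,-7.45,0,0,-0.01,0,0.07,-7.45,0,0,-0.01]}}

```text
clock: 3.23
tcp_pos: [0.3696, 0.2942, 0.0138]
orientation: [0.0, 0.847, 0.532, -0.0]
wrist_force: [1.4, -0.0, 1.2]
finger_gap: 0.0852
grip_force: 0.0
```

Request:
{"api": "apply_moves", "payload": {"moves": [0,0,0,0,0,0,0,0,0,0,0,0,0,0,0,0,0,0,0,0,0,0,0,0,0,0,0,0,0,0,0,0,0,0,0,0,0,0,0,0,0,0,0,0,0,0,0,0,0,0,0,0,0,0,0,0,0,0,0,0], "claw": 20, "newtons": 50}}

```text
clock: 4.07
tcp_pos: [0.3699, 0.2953, 0.0146]
orientation: [0.0, 0.846, 0.533, 0.001]
wrist_force: [-1.2, -0.6, 6.8]
finger_gap: 0.0471
grip_force: 52.6
```

Request:
{"api": "apply_moves", "payload": {"moves": [0,0,1,0,0,0,0,0,2,0,0,0,0,0,4,0,0,0,0,0,6,0,0,0,6.8,-12.1,6,0,0,0.507,6.8,-12.1,6,0,0,0.507,6.8,-12.1,6,0,0,0.507,6.8,-12.1,6,0,0,0.507,6.8,-12.1,6,0,0,0.507,6.8,-12.1,6,0,0,0.507,6.8,-12.1,6,0,0,0.507,6.8,-12.1,6,0,0,0.507,6.8,-12.1,6,0,0,0.507,6.8,-12.1,6,0,0,0.507,6.8,-12.1,6,0,0,0.507,6.8,-12.1,6,0,0,0.507,6.8,-12.1,6,0,0,0.507,6.8,-12.1,6,0,0,0.507]}}

```text
clock: 5.57
tcp_pos: [0.5382, -0.0065, 0.1631]
orientation: [-0.0, 0.685, 0.729, -0.0]
wrist_force: [0.5, -0.3, -1.7]
finger_gap: 0.047
grip_force: 52.7
```

```bash
python3 - <<'E'
from h import *
d=shot('wrist','w2'); s=status.get_state();print(s['clock'],s['tcp_pos'],s['orientation'],s['finger_gap'],s['wrist_force'])
cv2.imwrite('pics/w2b.png',cv2.resize(d['image'],(800,600),interpolation=cv2.INTER_CUBIC))
E
```

```text
5.6167 [ 0.53835372 -0.00653531  0.16315271] [-1.53382091e-04  6.84849716e-01  7.28684321e-01 -4.96851878e-05] 0.04721881221226144 [-0.93680824 -0.33385677 -1.88245664]
```

View pics/w2b.png

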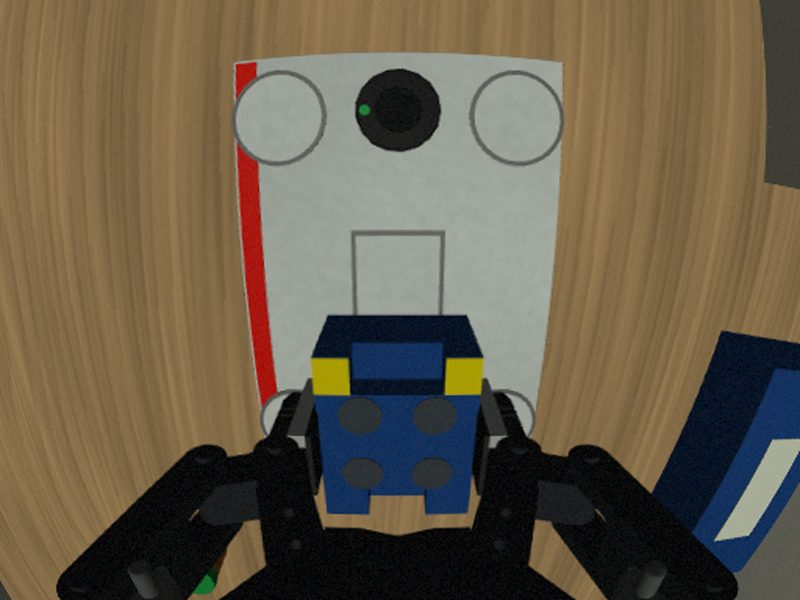

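The board fills the view: rings at (280,118) and (517,118), rectangle corners at (352,233) and (444,233), board corners at (236,63) and (562,64). The held block's top corners are (312,358), (482,357), (470,513) and (328,514).

```bash
python3 - <<'E'
from fit import *
z=.006
print('board',fw('w2',[(-.075,.11,z),(.075,.11,z),(-.03,.036,z),(.03,.036,z),(-.105,.15,z),(.105,.15,z)],[(280,118),(517,118),(352,233),(444,233),(236,63),(562,64)],0))
print('rect',fw('w2',[(-.03,.036,z),(.03,.036,z)],[(352,233),(444,233)],0))
zb=.1632-.0146+.034
print('block',fw('w2',sq(zb),[(482,357),(470,513),(328,514),(312,358)],0))
print('blockbot',fw('w2',[(-.024,.03,zb-.034),(.024,.03,zb-.034)],[(329,316),(469,316)],0))
E
```

```text
board (array([ 0.53974489, -0.01013431]), np.float64(0.060082250179817), 'scale', np.float64(0.9842754525992831), 'res mm', np.float64(2.474123193261583))
rect (array([ 0.53961872, -0.01007337]), np.float64(0.06260311250286561), 'scale', np.float64(0.9713546040089017), 'res mm', np.float64(0.8593618797329421))
block (array([ 0.53901572, -0.0056318 ]), np.float64(0.07234085614612312), 'scale', np.float64(0.9818114686074743), 'res mm', np.float64(1.0362597865827774))
blockbot (array([ 0.53944897, -0.00674242]), np.float64(0.062305820279601895), 'scale', np.float64(0.9941610308047131), 'res mm', np.float64(0.1401352606869358))
```

```bash
python3 - <<'E'
from fit import *
for dz in (-.006,-.004,-.002,0):
    z=.006+dz
    zb=.1632-.0146+.034+dz
    a=fw('w2',[(-.075,.11,z),(.075,.11,z),(-.03,.036,z),(.03,.036,z),(-.105,.15,z),(.105,.15,z)],[(280,118),(517,118),(352,233),(444,233),(236,63),(562,64)],0)
    b=fw('w2',sq(zb),[(482,357),(470,513),(328,514),(312,358)],0)
    print(dz,a[0],a[1],a[3],a[5],b[0],b[1],b[3])
E
```

```text
-0.006 [ 0.53975267 -0.00992405] 0.060082250179817075 1.0046560517234795 1.3034360456875846 [ 0.53931108 -0.01007641] 0.07234085614612386 1.033865496663087
-0.004 [ 0.53975007 -0.00999413] 0.060082250179816915 0.9978625186820808 1.2270166521238672 [ 0.53921263 -0.00859487] 0.07234085614612311 1.0165141539778826
-0.002 [ 0.53974748 -0.01006422] 0.060082250179816936 0.991068985640682 1.689097151571269 [ 0.53911418 -0.00711333] 0.07234085614612332 0.999162811292679
0 [ 0.53974489 -0.01013431] 0.060082250179817 0.9842754525992831 2.474123193261583 [ 0.53901572 -0.0056318 ] 0.07234085614612312 0.9818114686074743
```

Request:
{"api": "apply_moves", "payload": {"moves": [0.02,-0.1,-2,0,0,0,0.02,-0.1,-4,0,0,0,0.02,-0.1,-5,0,0,0,0.02,-0.1,-5.3,0,0,0,0.02,-0.1,-5.4,0,0,0,0.02,-0.1,-5.5,0,0,0,0.02,-0.1,-5.56,0,0,0,0.02,-0.1,-5.6,0,0,0,0.02,-0.1,-5.64,0,0,0,0.02,-0.1,-5.68,0,0,0,0.02,-0.1,-5.68,0,0,0,0.02,-0.1,-5.68,0,0,0]}}

```text
clock: 6.62
tcp_pos: [0.5398, -0.0104, 0.0216]
orientation: [0.0, 0.686, 0.728, 0.0]
wrist_force: [-0.7, 0.0, -2.0]
finger_gap: 0.0472
grip_force: 52.8
```

Request:
{"api": "apply_moves", "payload": {"moves": [0,0,-0.03,0,0,0,0,0,-0.05,0,0,0,0,0,-0.05,0,0,0,0,0,-0.05,0,0,0]}}

```text
clock: 6.95
tcp_pos: [0.5398, -0.0105, 0.0206]
orientation: [0.0, 0.686, 0.728, 0.0]
wrist_force: [-2.0, -0.1, 5.1]
finger_gap: 0.047
grip_force: 53.7
```

```bash
python3 - <<'E'
from h import *
d=shot('wrist','w3'); s=status.get_state();print(s['clock'],s['tcp_pos'],s['finger_gap'],s['wrist_force'])
cv2.imwrite('pics/w3b.png',cv2.resize(d['image'][90:384,128:400],None,fx=2,fy=2,interpolation=cv2.INTER_CUBIC))
E
```

```text
7.0 [ 0.53976163 -0.01046822  0.02056229] 0.04698362746749431 [-1.75061768 -0.05596821  5.77714133]
```

View pics/w3b.png

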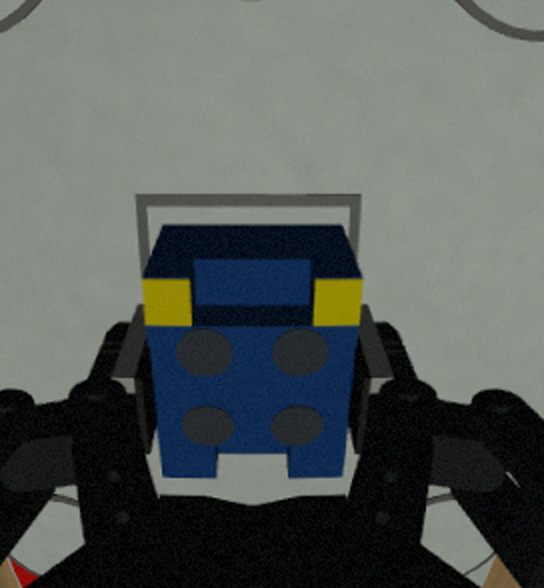

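Block is on the board. Its lower edge is at (163,226)-(343,226) and the outline's back-left line at (142,200)-(355,200). I'll compute the residual offset.

```bash
python3 - <<'E'
from fit import *
def p(a,b,z): return at('w3',128+(a+.5)/2-.5,90+(b+.5)/2-.5,z,True)[:2]
c,s=np.cos(.061),np.sin(.061)
for P in [(163,226),(343,226),(142,200),(355,200),(136,195),(361,195)]:
    w=p(*P,.004)-[.5398,-.0105]; print(P,np.round(1e3*np.array([c*w[0]+s*w[1],-s*w[0]+c*w[1]]),2))
E
```

```text
(163, 226) [-23.54  28.55]
(343, 226) [25.12 28.49]
(142, 200) [-28.87  35.96]
(355, 200) [28.01 35.9 ]
(136, 195) [-30.43  37.37]
(361, 195) [29.56 37.3 ]
```

Request:
{"api": "apply_moves", "payload": {"moves": [0,0,0.12,0,0,0,0,0,0.2,0,0,0,-0.055,0.11,0.2,0,0,0,-0.055,0.11,0.2,0,0,0,-0.055,0.11,0.1,0,0,0,-0.055,0.11,0.05,0,0,0,-0.055,0.11,0.02,0,0,0,-0.055,0.11,0,0,0,0,-0.055,0.11,0,0,0,0,-0.055,0.11,0,0,0,0]}}

```text
clock: 7.83
tcp_pos: [0.538, -0.0075, 0.0206]
orientation: [-0.0, 0.686, 0.728, 0.0]
wrist_force: [-3.1, 0.3, 6.6]
finger_gap: 0.0471
grip_force: 54.0
```

Request:
{"api": "apply_moves", "payload": {"moves": [0,0,0,0,0,0,0,0,0,0,0,0,0,0,0,0,0,0,0,0,0,0,0,0,0,0,0,0,0,0,0,0,0,0,0,0,0,0,0,0,0,0], "claw": 85}}

```text
clock: 8.42
tcp_pos: [0.5382, -0.0076, 0.0197]
orientation: [-0.0, 0.686, 0.728, -0.0]
wrist_force: [0.0, -0.8, -0.2]
finger_gap: 0.0732
grip_force: 0.0
```

Request:
{"api": "apply_moves", "payload": {"moves": [0,0,1,0,0,0,0,0,2,0,0,0,0,0,3.5,0,0,0,0,0,5,0,0,0,0,0,5.6,0,0,0,0,0,5.6,0,0,0,0,0,5.6,0,0,0,0,0,5.6,0,0,0]}}

```text
clock: 9.08
tcp_pos: [0.5375, -0.0075, 0.1589]
orientation: [-0.001, 0.686, 0.728, -0.0]
wrist_force: [-0.7, 0.3, -0.1]
finger_gap: 0.0725
grip_force: 0.0
```

```bash
python3 - <<'E'
from h import *
d=shot('wrist','w4'); s=status.get_state();print(s['clock'],s['tcp_pos'],s['orientation'],s['wrist_force'])
cv2.imwrite('pics/w4b.png',cv2.resize(d['image'][90:290,128:400],None,fx=2.9,fy=2.9,interpolation=cv2.INTER_CUBIC))
E
```

```text
9.1333 [ 0.53715832 -0.00744451  0.15833189] [-1.02781393e-03  6.85590281e-01  7.27986553e-01 -6.98863834e-04] [0.73608843 0.03557582 0.35112463]
```

View pics/w4b.png

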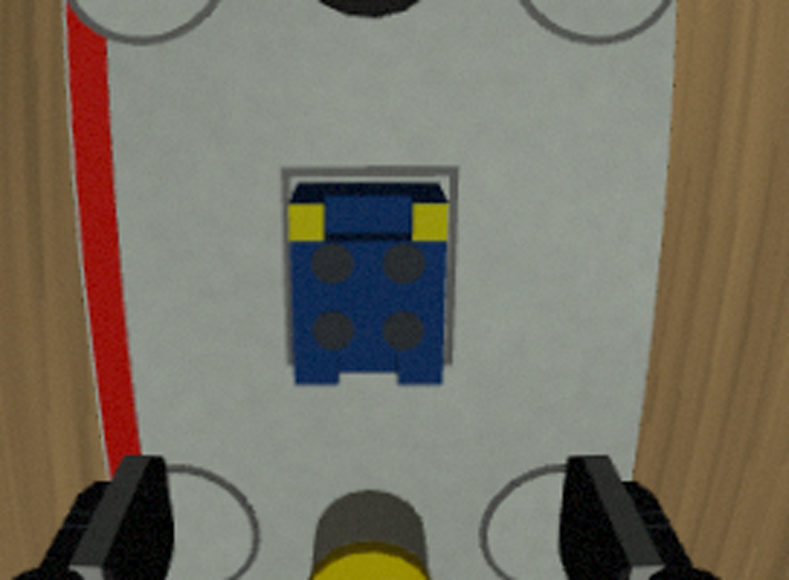

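The block sits centred and square in the outline: base edge 296–443 against outline 282–459. Next is the rack.

Request:
{"api": "apply_moves", "payload": {"moves": [-1.7,-12.5,1.6,0,0,-0.353,-1.7,-12.5,1.6,0,0,-0.353,-1.7,-12.5,1.6,0,0,-0.353,-1.7,-12.5,1.6,0,0,-0.353,-1.7,-12.5,1.6,0,0,-0.353,-1.7,-12.5,1.6,0,0,-0.353,-1.7,-12.5,1.6,0,0,-0.353,-1.7,-12.5,1.6,0,0,-0.353,-1.7,-12.5,1.6,0,0,-0.353,-1.7,-12.5,1.6,0,0,-0.353,-1.7,-12.5,1.6,0,0,-0.353,-1.7,-12.5,1.6,0,0,-0.353], "claw": 100}}

```text
clock: 10.13
tcp_pos: [0.4953, -0.3185, 0.1987]
orientation: [-0.001, 0.802, 0.597, -0.0]
wrist_force: [0.2, 0.6, -0.1]
finger_gap: 0.0852
grip_force: 0.0
```

```bash
python3 - <<'E'
from h import *
d=shot('wrist','w5'); s=status.get_state();print(s['clock'],s['tcp_pos'],s['orientation'])
cv2.imwrite('pics/w5b.png',cv2.resize(d['image'],(800,600),interpolation=cv2.INTER_CUBIC))
E
```

```text
10.1833 [ 0.49557489 -0.31839307  0.19902442] [-9.25703502e-04  8.02232554e-01  5.97010938e-01 -1.08055239e-04]
```

View pics/w5b.png

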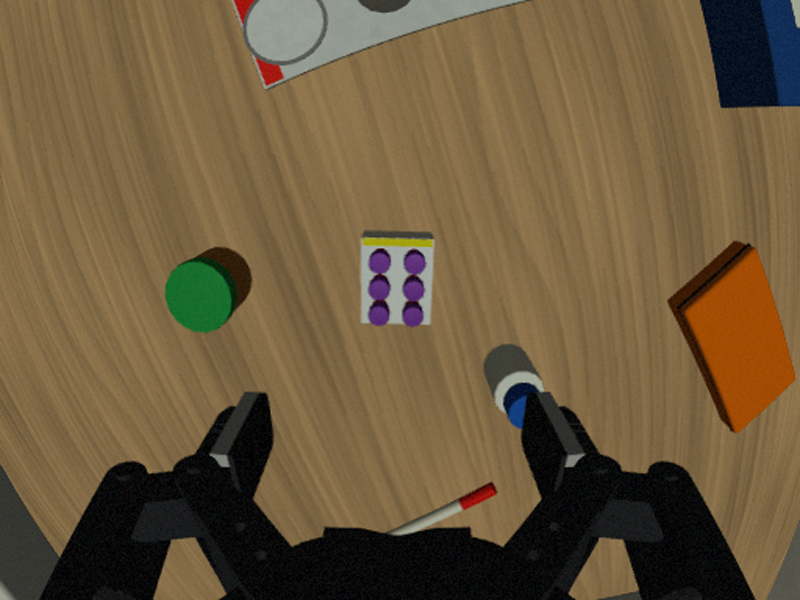

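The rack's top corners are at (361,238), (434,239), (432,325) and (361,323), yellow end up. The green lid is at (200,296) and the blue cap at (522,406).

```bash
python3 - <<'E'
from fit import *
print(fw('w5',sq(.034),[(434,239),(432,325),(361,323),(361,238)],0))
print('green',w8('w5',200.5,296,.050),'blue',w8('w5',522,406,.073))
E
```

```text
(array([ 0.49473911, -0.32065924]), np.float64(-0.30645921732095516), 'scale', np.float64(0.9988198714831917), 'res mm', np.float64(0.6278949456084484))
green [ 0.36592643 -0.28633378  0.05      ] blue [ 0.55333536 -0.4150211   0.073     ]
```

Request:
{"api": "apply_moves", "payload": {"moves": [-0.03,-0.05,-5,0,0,-0.01,-0.03,-0.05,-5,0,0,-0.01,-0.03,-0.05,-5,0,0,-0.01,-0.03,-0.05,-5,0,0,-0.01,-0.03,-0.05,-6,0,0,-0.01,-0.03,-0.05,-6.8,0,0,-0.01,-0.03,-0.05,-7.2,0,0,-0.01,-0.03,-0.05,-7.35,0,0,-0.01,-0.03,-0.05,-7.35,0,0,-0.01]}}

```text
clock: 10.93
tcp_pos: [0.4953, -0.3209, 0.0167]
orientation: [-0.0, 0.805, 0.593, -0.0]
wrist_force: [-0.5, 0.5, 0.5]
finger_gap: 0.0851
grip_force: 0.0
```

Request:
{"api": "apply_moves", "payload": {"moves": [0,0,0,0,0,0,0,0,0,0,0,0,0,0,0,0,0,0,0,0,0,0,0,0,0,0,0,0,0,0,0,0,0,0,0,0,0,0,0,0,0,0,0,0,0,0,0,0,0,0,0,0,0,0,0,0,0,0,0,0], "claw": 20, "newtons": 35}}

```text
clock: 11.77
tcp_pos: [0.4956, -0.322, 0.0176]
orientation: [0.001, 0.806, 0.592, 0.0]
wrist_force: [-1.0, 0.8, 6.3]
finger_gap: 0.0474
grip_force: 36.0
```

Request:
{"api": "apply_moves", "payload": {"moves": [0,0,1,0,0,0,0,0,2,0,0,0,0,0,4,0,0,0,0,0,5,0,0,0,1.71,12.56,5,0,0,0.363,1.71,12.56,5,0,0,0.363,1.71,12.56,5,0,0,0.363,1.71,12.56,5,0,0,0.363,1.71,12.56,5,0,0,0.363,1.71,12.56,5,0,0,0.363,1.71,12.56,5,0,0,0.363,1.71,12.56,5,0,0,0.363,1.71,12.56,5,0,0,0.363,1.71,12.56,5,0,0,0.363,1.71,12.56,4,0,0,0.363,1.71,12.56,3.6,0,0,0.363,1.71,12.56,3.6,0,0,0.363,1.71,12.56,3.6,0,0,0.363,1.71,12.56,3.6,0,0,0.363,1.71,12.56,3.6,0,0,0.363]}}

```text
clock: 13.43
tcp_pos: [0.5383, -0.0081, 0.1069]
orientation: [0.001, 0.686, 0.728, 0.0]
wrist_force: [0.3, 0.1, -1.6]
finger_gap: 0.0475
grip_force: 37.1
```

```bash
python3 - <<'E'
from h import *
d=shot('wrist','w6'); s=status.get_state();print(s['clock'],s['tcp_pos'],s['orientation'],s['finger_gap'])
cv2.imwrite('pics/w6b.png',cv2.resize(d['image'][160:340,128:400],None,fx=2.9,fy=2.9,interpolation=cv2.INTER_CUBIC))
E
```

```text
13.4833 [ 0.53836275 -0.00795081  0.10699748] [7.00318067e-04 6.85876519e-01 7.27717459e-01 4.58170069e-04] 0.04721667501123622
```

View pics/w6b.png

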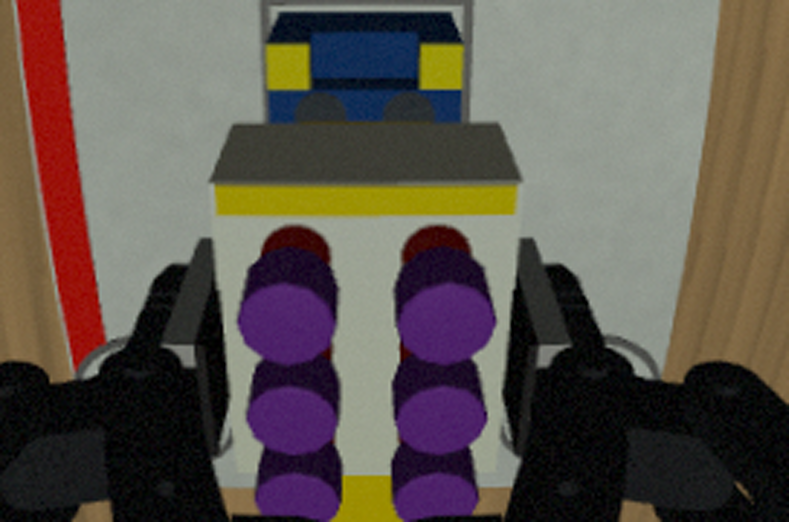

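The rack in hand has its end edge at (213,183)-(521,183) on top and (233,125)-(500,125) at the bottom. The block's yellow edge is at (266,43)-(464,43). I compare their y positions.

```bash
python3 - <<'E'
from fit import *
def p(a,b,z): return at('w6',128+(a+.5)/2.9-.5,160+(b+.5)/2.9-.5,z,True)[:2]
c,s=np.cos(.061),np.sin(.061)
zr=.107-.0176
def loc(w): w=w-np.array([.5383,-.0080]); return 1e3*np.array([c*w[0]+s*w[1],-s*w[0]+c*w[1]])
for dz in (0,-.002,-.004):
  for n,A,B,z in [('racktop',(213,183),(521,183),zr+.034),('rackbot',(233,125),(500,125),zr+.008),('blocktop',(266,43),(464,43),.04),('blockbase',(275,13),(456,13),.006)]:
    a,b=loc(p(*A,z+dz)),loc(p(*B,z+dz)); print(dz,n,'len',round(b[0]-a[0],2),'mid',np.round((a+b)/2,2))
E
```

```text
0 racktop len 46.08 mid [ 0.71 31.61]
0 rackbot len 47.45 mid [ 0.69 31.07]
0 blocktop len 47.68 mid [ 0.47 30.47]
0 blockbase len 50.47 mid [ 0.64 29.88]
-0.002 racktop len 46.87 mid [ 0.71 30.69]
-0.002 rackbot len 48.12 mid [ 0.7  30.31]
-0.002 blocktop len 48.16 mid [ 0.47 29.93]
-0.002 blockbase len 50.91 mid [ 0.64 29.41]
-0.004 racktop len 47.66 mid [ 0.72 29.77]
-0.004 rackbot len 48.79 mid [ 0.7  29.55]
-0.004 blocktop len 48.63 mid [ 0.47 29.38]
-0.004 blockbase len 51.34 mid [ 0.64 28.94]
```

Request:
{"api": "apply_moves", "payload": {"moves": [0,-0.015,-0.8,0,0,0,0,-0.015,-1.4,0,0,0,0,-0.015,-1.7,0,0,0,0,-0.015,-1.85,0,0,0,0,-0.015,-1.92,0,0,0,0,-0.015,-1.98,0,0,0,0,-0.015,-2.04,0,0,0,0,-0.015,-2.1,0,0,0,0,-0.015,-2.1,0,0,0,0,-0.015,-2.1,0,0,0]}}

```text
clock: 14.32
tcp_pos: [0.5379, -0.0077, 0.0539]
orientation: [0.0, 0.686, 0.728, 0.0]
wrist_force: [-0.4, 0.2, -1.0]
finger_gap: 0.0475
grip_force: 37.2
```

Lugs are 4 mm in with no force, so I continue.

Request:
{"api": "apply_moves", "payload": {"moves": [0,0,-0.04,0,0,0,0,0,-0.08,0,0,0,0,0,-0.12,0,0,0,0,0,-0.15,0,0,0,0,0,-0.18,0,0,0,0,0,-0.2,0,0,0,0,0,-0.2,0,0,0]}}

```text
clock: 14.9
tcp_pos: [0.5377, -0.0077, 0.0496]
orientation: [0.0, 0.686, 0.728, 0.0]
wrist_force: [-3.9, 0.4, 7.3]
finger_gap: 0.0477
grip_force: 38.2
```

Request:
{"api": "apply_moves", "payload": {"moves": [0,0,0,0,0,0,0,0,0,0,0,0,0,0,0,0,0,0,0,0,0,0,0,0,0,0,0,0,0,0,0,0,0,0,0,0,0,0,0,0,0,0,0,0,0.6,0,0,0,0,0,1.5,0,0,0,0,0,3,0,0,0,0,0,4.5,0,0,0,0,0,5.6,0,0,0,0,0,5.6,0,0,0,0,0,5.6,0,0,0], "claw": 85}}

```text
clock: 16.07
tcp_pos: [0.5391, -0.0079, 0.1906]
orientation: [0.002, 0.686, 0.728, 0.001]
wrist_force: [-0.2, -0.6, -0.4]
finger_gap: 0.0727
grip_force: 0.0
```

```bash
python3 - <<'E'
from h import *
d=shot('wrist','w7'); e=shot('side','s7'); s=status.get_state();print(s['clock'],s['tcp_pos'],s['orientation'],s['finger_gap'])
r=lambda i,h:cv2.resize(i,None,fx=h/i.shape[0],fy=h/i.shape[0],interpolation=cv2.INTER_CUBIC)
a=r(d['image'][90:290,128:400],290);b=r(e['image'][150:230,190:290],290)
cv2.imwrite('pics/w7b.png',np.hstack([a,b]))
E
```

```text
16.1667 [ 0.53714115 -0.00762949  0.18772609] [-4.40381740e-04  6.85574798e-01  7.28002005e-01 -2.89365806e-04] 0.07260639100860657
```

View pics/w7b.png

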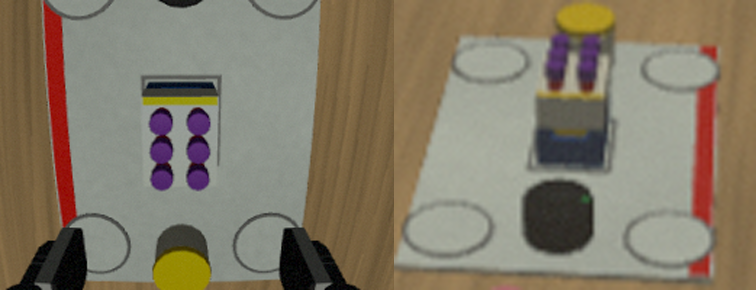

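The rack sits square on the block, yellow over yellow, fully down. Next is the red bottle; I hover and locate the cap by colour.

Request:
{"api": "apply_moves", "payload": {"moves": [-2.44,12.9,0,0,0,1.51,-2.44,12.9,0,0,0,1.51,-2.44,12.9,0,0,0,1.51,-2.44,12.9,0,0,0,1.51,-2.44,12.9,0,0,0,1.51,-2.44,12.9,0,0,0,1.51,-2.44,12.9,0,0,0,1.51,-2.44,12.9,0,0,0,1.51,-2.44,12.9,0,0,0,1.51,-2.44,12.9,0,0,0,1.51,-2.44,12.9,0,0,0,1.51,-2.44,12.9,0,0,0,1.51,-2.44,12.9,0,0,0,1.51,-2.44,12.9,0,0,0,1.51,-2.44,12.9,0,0,0,1.51], "claw": 80}}

```text
clock: 17.42
tcp_pos: [0.4762, 0.3144, 0.1874]
orientation: [-0.001, 0.002, 1.0, -0.0]
wrist_force: [0.3, 0.1, 0.1]
finger_gap: 0.0682
grip_force: 0.0
```

```bash
cat >> fit.py <<'E'
def blob(f,lo,hi,z,box=(0,0,512,384)):
    im=cv2.cvtColor(cv2.imread(f'pics/{f}.png'),cv2.COLOR_BGR2HSV);m=cv2.inRange(im,lo,hi)
    k=np.zeros_like(m);k[box[1]:box[3],box[0]:box[2]]=255;m&=k
    n,l,st,c=cv2.connectedComponentsWithStats(m);out=[]
    for i in np.argsort(-st[1:,4])[:3]+1: out.append((st[i].tolist(),at(f,st[i][0]+st[i][2]/2-.5,st[i][1]+st[i][3]/2-.5,z,True).round(4)))
    return out
E
python3 - <<'E'
from fit import *
d=shot('wrist','w8'); s=status.get_state();print(s['clock'],s['tcp_pos'],s['orientation'])
for o in blob('w8',(0,150,80),(5,255,255),.073): print(o)
E
```

```text
17.4667 [0.47635109 0.31447209 0.18774461] [-6.64644226e-04  1.75012544e-03  9.99998215e-01 -2.57202274e-04]
([238, 179, 30, 30, 700], array([0.4768, 0.3139, 0.073 ]))
([0, 142, 63, 22, 605], array([0.4309, 0.0836, 0.073 ]))
([82, 136, 18, 12, 122], array([0.4252, 0.1636, 0.073 ]))
```

Request:
{"api": "apply_moves", "payload": {"moves": [0.02,-0.02,-3,0,0,0,0.02,-0.02,-4,0,0,0,0.02,-0.02,-5,0,0,0,0.02,-0.02,-5.8,0,0,0,0.02,-0.02,-6.3,0,0,0,0.02,-0.02,-6.5,0,0,0,0.02,-0.02,-6.5,0,0,0,0.02,-0.02,-6.5,0,0,0]}}

```text
clock: 18.13
tcp_pos: [0.4777, 0.3144, 0.0266]
orientation: [0.0, 0.001, 1.0, 0.0]
wrist_force: [-0.3, 0.2, -0.3]
finger_gap: 0.0684
grip_force: 0.0
```

Request:
{"api": "apply_moves", "payload": {"moves": [0,0,0,0,0,0,0,0,0,0,0,0,0,0,0,0,0,0,0,0,0,0,0,0,0,0,0,0,0,0,0,0,0,0,0,0,0,0,0,0,0,0,0,0,0,0,0,0,0,0,0,0,0,0,0,0,0,0,0,0], "claw": 20, "newtons": 25}}

```text
clock: 18.97
tcp_pos: [0.4782, 0.3147, 0.0276]
orientation: [0.001, 0.0, 1.0, 0.001]
wrist_force: [-0.7, -1.0, 6.5]
finger_gap: 0.0371
grip_force: 25.3
```

Request:
{"api": "apply_moves", "payload": {"moves": [0,0,1,0,0,0,0,0,2,0,0,0,0,0,3.5,0,0,0,0,0,4.8,0,0,0,0,0,4.8,0,0,0,5.16,-8.35,4.8,0,0,0.06,5.16,-8.35,4.8,0,0,0.06,5.16,-8.35,4.8,0,0,0.06,5.16,-8.35,4.8,0,0,0.06,5.16,-8.35,4.8,0,0,0.06,5.16,-8.35,4.8,0,0,0.06,5.16,-8.35,4.8,0,0,0.06,5.16,-8.35,4.8,0,0,0.06,5.16,-8.35,4.8,0,0,0.06,5.16,-8.35,3,0,0,0.06,5.16,-8.35,1.5,0,0,0.06,5.16,-8.35,1,0,0,0.06,5.16,-8.35,0.6,0,0,0.06,5.16,-8.35,0.4,0,0,0.06,5.16,-8.35,0.4,0,0,0.06]}}

```text
clock: 20.63
tcp_pos: [0.6056, 0.1066, 0.0357]
orientation: [-0.0, -0.03, 1.0, 0.0]
wrist_force: [0.2, -0.4, -1.4]
finger_gap: 0.0371
grip_force: 25.6
```

```bash
python3 - <<'E'
from fit import *
d=shot('wrist','w9'); e=shot('side','s9'); s=status.get_state();print(s['clock'],s['tcp_pos'],s['orientation'],s['wrist_force'])
a=cv2.resize(d['image'][60:384,100:420],None,fx=1.25,fy=1.25,interpolation=cv2.INTER_CUBIC);b=cv2.resize(e['image'][150:240,180:270],(405,405),interpolation=cv2.INTER_CUBIC)
cv2.imwrite('pics/w9b.png',np.hstack([a[:380,:395],b[:380]]))
E
```

```text
20.7333 [0.60712909 0.10622333 0.03748937] [ 1.17721646e-03 -3.00771473e-02  9.99546882e-01  9.81687099e-05] [-0.25172397  0.56751439 -0.11736262]
```

View pics/w9b.png

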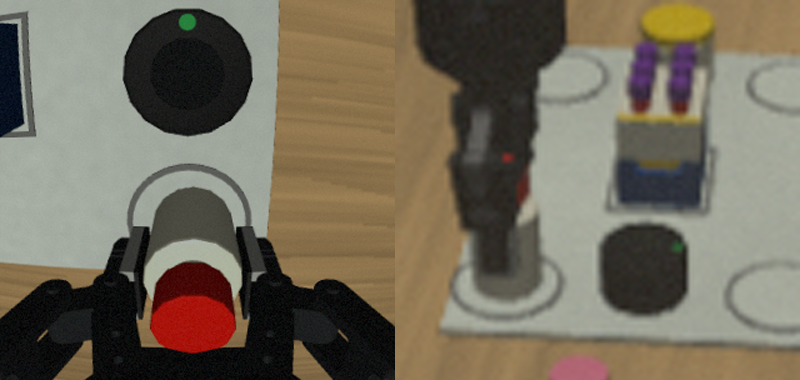

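```bash
python3 - <<'E'
from fit import *
def p(a,b,z): return at('w9',100+(a+.5)/1.25-.5,60+(b+.5)/1.25-.5,z,True)
for P,z in [((189,165),.004),((195,187),.007),((128,212),.004),((251,212),.004),((153,225),.007),((239,225),.007)]: print(P,p(*P,z).round(4))
E
```

```text
(189, 165) [0.5773 0.1039 0.004 ]
(195, 187) [0.5869 0.1073 0.007 ]
(128, 212) [0.6036 0.0752 0.004 ]
(251, 212) [0.5999 0.136  0.004 ]
(153, 225) [0.6084 0.088  0.007 ]
(239, 225) [0.6058 0.1303 0.007 ]
```

Request:
{"api": "apply_moves", "payload": {"moves": [0.06,-0.08,0,0,0,0,0.06,-0.08,-0.06,0,0,0,0.06,-0.08,-0.12,0,0,0,0.06,-0.08,-0.16,0,0,0,0.06,-0.08,-0.18,0,0,0,0.06,-0.08,-0.18,0,0,0]}}

```text
clock: 21.23
tcp_pos: [0.6086, 0.1034, 0.0336]
orientation: [0.001, -0.029, 1.0, 0.0]
wrist_force: [-2.0, -1.0, 10.6]
finger_gap: 0.0373
grip_force: 26.5
```

Request:
{"api": "apply_moves", "payload": {"moves": [0,0,0.03,0,0,0,0,0,0.03,0,0,0]}}

```text
clock: 21.4
tcp_pos: [0.6086, 0.1034, 0.0336]
orientation: [0.001, -0.029, 1.0, 0.0]
wrist_force: [-1.4, -0.2, 6.8]
finger_gap: 0.0375
grip_force: 26.1
```

Request:
{"api": "apply_moves", "payload": {"moves": [0,0,0,0,0,0,0,0,0,0,0,0,0,0,0,0,0,0,0,0,0,0,0,0,0,0,0,0,0,0,0,0,0,0,0,0,0,0,0,0,0,0,0,0,0.6,0,0,0,0,0,1.5,0,0,0,0,0,3,0,0,0,0,0,4.5,0,0,0,0,0,6.2,0,0,0,0,0,6.2,0,0,0,0,0,6.2,0,0,0], "claw": 80}}

```text
clock: 22.57
tcp_pos: [0.6099, 0.1037, 0.191]
orientation: [0.004, -0.03, 1.0, 0.0]
wrist_force: [0.3, 0.2, -0.9]
finger_gap: 0.0684
grip_force: 0.0
```

```bash
python3 - <<'E'
from fit import *
d=shot('wrist','w10'); s=status.get_state();print(s['clock'],s['tcp_pos'],s['orientation'])
for o in blob('w10',(0,150,80),(5,255,255),.079): print(o)
E
```

```text
22.6167 [0.60842028 0.10357863 0.18849887] [ 1.39044435e-03 -2.96073542e-02  9.99560638e-01  5.37422620e-05]
([81, 7, 160, 29, 1700], array([0.4647, 0.0186, 0.079 ]))
([239, 176, 30, 29, 710], array([0.6076, 0.1039, 0.079 ]))
([270, 7, 21, 13, 172], array([0.4563, 0.1162, 0.079 ]))
```

Request:
{"api": "apply_moves", "payload": {"moves": [-9.76,-15.55,0,0,0,0,-9.76,-15.55,0,0,0,0,-9.76,-15.55,0,0,0,0,-9.76,-15.55,0,0,0,0,-9.76,-15.55,0,0,0,0,-9.76,-15.55,0,0,0,0,-9.76,-15.55,0,0,0,0,-9.76,-15.55,0,0,0,0,-9.76,-15.55,0,0,0,0,-9.76,-15.55,0,0,0,0,-9.76,-15.55,0,0,0,0,-9.76,-15.55,0,0,0,0,-9.76,-15.55,0,0,0,0,-9.76,-15.55,0,0,0,0,-9.76,-15.55,0,0,0,0], "claw": 100}}

```text
clock: 23.87
tcp_pos: [0.3637, -0.2837, 0.1863]
orientation: [-0.001, -0.03, 1.0, 0.001]
wrist_force: [1.0, 0.4, -0.7]
finger_gap: 0.0853
grip_force: 0.0
```

```bash
python3 - <<'E'
from fit import *
d=shot('wrist','w11'); s=status.get_state();print(s['clock'],s['tcp_pos'],s['orientation'])
for o in blob('w11',(45,100,40),(80,255,255),.050): print(o)
E
```

```text
23.9167 [ 0.36405542 -0.28361124  0.18659412] [-4.48272266e-04 -3.07839048e-02  9.99525659e-01  7.79840066e-04]
([224, 155, 53, 54, 2251], array([ 0.3602, -0.2866,  0.05  ]))
([487, 287, 3, 4, 8], array([0.5012, 0.0788, 0.05  ]))
```

Request:
{"api": "apply_moves", "payload": {"moves": [-0.06,-0.02,-3,0,0,0,-0.06,-0.02,-4,0,0,0,-0.06,-0.02,-5,0,0,0,-0.06,-0.02,-5.8,0,0,0,-0.06,-0.02,-6.15,0,0,0,-0.06,-0.02,-6.25,0,0,0,-0.06,-0.02,-6.25,0,0,0,-0.06,-0.02,-6.25,0,0,0]}}

```text
clock: 24.58
tcp_pos: [0.3635, -0.2863, 0.0325]
orientation: [0.001, -0.03, 1.0, -0.001]
wrist_force: [-0.8, 0.2, 0.6]
finger_gap: 0.0853
grip_force: 0.0
```

Request:
{"api": "apply_moves", "payload": {"moves": [0,0,0,0,0,0,0,0,0,0,0,0,0,0,0,0,0,0,0,0,0,0,0,0,0,0,0,0,0,0,0,0,0,0,0,0,0,0,0,0,0,0,0,0,0,0,0,0,0,0,0,0,0,0,0,0,0,0,0,0], "claw": 30, "newtons": 25}}

```text
clock: 25.42
tcp_pos: [0.3629, -0.2866, 0.0324]
orientation: [0.001, -0.03, 1.0, -0.001]
wrist_force: [-0.6, 1.0, 5.5]
finger_gap: 0.0514
grip_force: 25.0
```

Request:
{"api": "apply_moves", "payload": {"moves": [0,0,1,0,0,0,0,0,2,0,0,0,0,0,3.5,0,0,0,0,0,3.5,0,0,0,4.32,6.56,3.5,0,0,0,4.32,6.56,3.5,0,0,0,4.32,6.56,3.5,0,0,0,4.32,6.56,3.5,0,0,0,4.32,6.56,3.5,0,0,0,4.32,6.56,3.5,0,0,0,4.32,6.56,3.5,0,0,0,4.32,6.56,2,0,0,0,4.32,6.56,1.2,0,0,0,4.32,6.56,0.7,0,0,0,4.32,6.56,0.4,0,0,0,4.32,6.56,0.4,0,0,0,4.32,6.56,0.4,0,0,0,4.32,6.56,0.4,0,0,0]}}

```text
clock: 26.92
tcp_pos: [0.4707, -0.1226, 0.042]
orientation: [0.001, -0.029, 1.0, -0.0]
wrist_force: [0.6, -1.1, -0.5]
finger_gap: 0.0509
grip_force: 27.2
```

```bash
python3 - <<'E'
from fit import *
d=shot('wrist','w12'); e=shot('side','s12'); s=status.get_state();print(s['clock'],s['tcp_pos'],s['orientation'],s['wrist_force'])
a=cv2.resize(d['image'][60:384,100:420],None,fx=1.25,fy=1.25,interpolation=cv2.INTER_CUBIC);b=cv2.resize(e['image'][140:230,200:290],(405,405),interpolation=cv2.INTER_CUBIC)
cv2.imwrite('pics/w12b.png',np.hstack([a[:400,:395],b[:400]]))
E
```

```text
27.0167 [ 0.47094596 -0.12236735  0.04211748] [ 9.22596567e-04 -2.93523480e-02  9.99568620e-01 -4.02089286e-04] [ 0.23341407 -0.54717179 -0.54858159]
```

View pics/w12b.png

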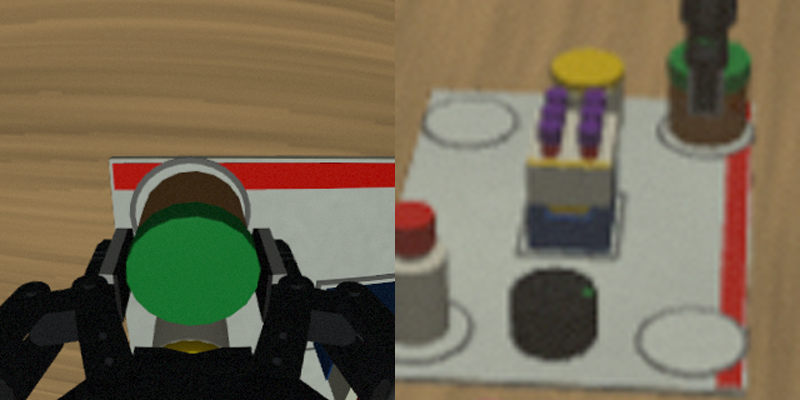

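Ring spans 131–249 (top at row 158); the jar's foot is about 138–246 (far edge at row 172). It hovers ~4 mm up and is nearly centred.

```bash
python3 - <<'E'
from fit import *
def p(a,b,z): return at('w12',100+(a+.5)/1.25-.5,60+(b+.5)/1.25-.5,z,True)
for P,z in [((190,158),.004),((192,172),.008),((131,205),.004),((249,205),.004),((138,215),.008),((246,215),.008)]: print(P,p(*P,z).round(4))
E
```

```text
(190, 158) [ 0.441  -0.1248  0.004 ]
(192, 172) [ 0.4466 -0.1235  0.008 ]
(131, 205) [ 0.4678 -0.1535  0.004 ]
(249, 205) [ 0.4642 -0.0935  0.004 ]
(138, 215) [ 0.4712 -0.1493  0.008 ]
(246, 215) [ 0.468  -0.0951  0.008 ]
```

Request:
{"api": "apply_moves", "payload": {"moves": [0.02,-0.04,0,0,0,0,0.02,-0.04,-0.06,0,0,0,0.02,-0.04,-0.1,0,0,0,0.02,-0.04,-0.13,0,0,0,0.02,-0.04,-0.15,0,0,0,0.02,-0.04,-0.15,0,0,0]}}

```text
clock: 27.52
tcp_pos: [0.4709, -0.1228, 0.0384]
orientation: [0.0, -0.03, 1.0, -0.0]
wrist_force: [-3.3, 0.4, 9.1]
finger_gap: 0.0512
grip_force: 28.0
```

Contact. Release, rise and check.

Request:
{"api": "apply_moves", "payload": {"moves": [0,0,0,0,0,0,0,0,0,0,0,0,0,0,0,0,0,0,0,0,0,0,0,0,0,0,0,0,0,0,0,0,0,0,0,0,0,0,0,0,0,0,0,0,0.6,0,0,0,0,0,1.5,0,0,0,0,0,3,0,0,0,0,0,4.5,0,0,0,0,0,6.5,0,0,0,0,0,8,0,0,0,0,0,8,0,0,0,0,0,8,0,0,0], "claw": 85}}

```text
clock: 28.77
tcp_pos: [0.4727, -0.1236, 0.2406]
orientation: [0.003, -0.03, 1.0, -0.002]
wrist_force: [-0.4, -0.6, -0.2]
finger_gap: 0.0728
grip_force: 0.0
```

Request:
{"api": "apply_moves", "payload": {"moves": [-1,-10,0,0,0,0,-1,-10,0,0,0,0,-1,-10,0,0,0,0,-1,-10,0,0,0,0,-1,-10,0,0,0,0,-1,-10,0,0,0,0,-1,-10,0,0,0,0,-1,-10,0,0,0,0,-1,-10,0,0,0,0]}}

```text
clock: 29.52
tcp_pos: [0.4448, -0.372, 0.2352]
orientation: [-0.001, -0.029, 1.0, 0.002]
wrist_force: [0.3, -0.0, 0.6]
finger_gap: 0.0723
grip_force: 0.0
```

```bash
python3 - <<'E'
from h import *
d=shot('top','t13'); e=shot('side','s13'); print(status.get_state()['clock'])
a=cv2.resize(d['image'][120:240,70:430],None,fx=2.2,fy=2.2,interpolation=cv2.INTER_CUBIC);b=cv2.resize(e['image'][80:320,170:350],None,fx=1.35,fy=1.35,interpolation=cv2.INTER_CUBIC)
o=np.zeros((600,800,3),np.uint8);o[:a.shape[0],:a.shape[1]]=a;o[a.shape[0]:a.shape[0]+b.shape[0],:b.shape[1]]=b;cv2.imwrite('pics/f13.png',o)
E
```

```text
29.6167
```

View pics/f13.png

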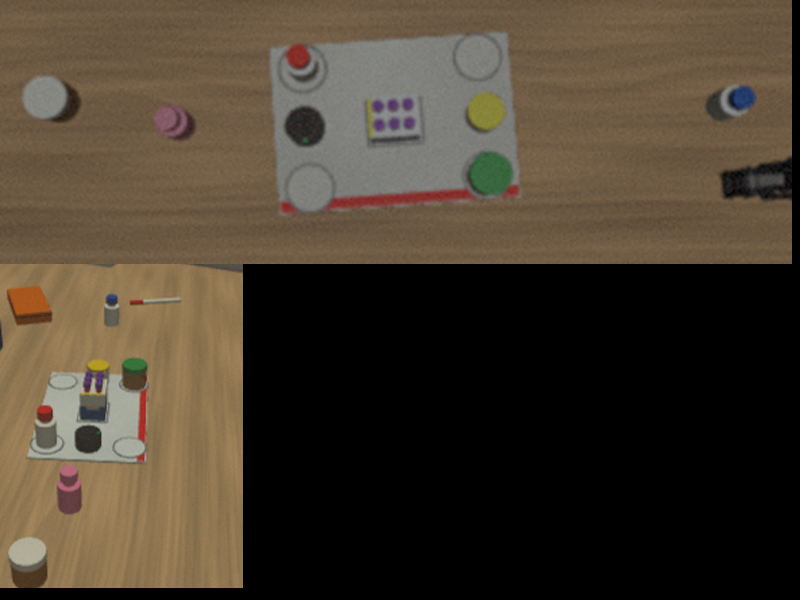

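The final pictures show everything standing upright in its place and the spares untouched, so I hand the job in.

```bash
python3 -c "
from workcell import job
print(job.hand_in())"
```

```text
the job is handed in; nothing more can be done
None
```

The control run is laid out as asked and handed in at about 30 s; the last pictures show all four upright in place with the rack seated on the block, and the blue-capped bottle and white-lidded jar untouched.

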